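Restock the pastry display trays

ROBOT

A 7-joint arm with a two-finger parallel gripper is mounted at the origin on the work surface. World frame = base frame: x ahead of the robot, y to its left, z up, the work surface at z = 0. Lengths are in m, angles in rad, forces in N, time in s.
With the tool pointing down it reaches from about 0.4 to 0.875 m from the base axis. Payload 6.5 kg.
Tool frame: the origin (TCP) lies between the finger pads; the fingertips stand 25 mm ahead of it and the grasp point (between the pads) lies 6 mm ahead of it; y points along the fingers, z is the direction in which the jaws open and shut, and the axes are right-handed (so a half turn about y gives the same grasp; the last joint's range is limited). The gripper opens to 88 mm and grips with 3 to 60 N. Pads are 18 mm wide; open, the fingers measure 123 mm over their backs; the gripper's body (75 mm by 187 mm) begins 45 mm behind the grasp point.
Start: joints at [1.116, 0.536, -0.004, 1.538, 0.003, 1.067, -0.071], TCP at [0.246, -0.601, 0.264] pointing down, gripper open.
Joint ranges: [-2.7, 2.7], [-0.37, 2.16], [-1.27, 1.26], [0.24, 2.4], [-1.31, 4.45], [0.19, 1.91], [-2.76, 2.76]. Speed limits (rad/s): [2.39, 2.39, 3.14, 3.14, 3.14, 3.14, 3.14].

INTERFACE

Orientations are given as a 3x3 rotation matrix whose columns are the frame's x, y, z axes.
In Python, from bench import manip gives the robot as it stands. The module is installed in compiled form; this text tells all that it offers.
- The arm moves only by the tool send_rows, never from a script. Its argument "moves" is one flat list of numbers, 5 for each row, row after row: the finger opening in m, from 0 to 0.0881, then the shift along the tool's x, y, z in m, then the turn about the tool's y in degrees. A call has 1 to 20 rows; each row shifts and turns the commanded pose from where the row before left it, along the tool's axes as they then stand; what a row does not reach is not made up. A row lasts 1/12 s, in which the tool goes at most 41.7 mm and 7.16 degrees, less where a joint would pass 70% of its speed; a pose out of reach is approached as far as the arm can. A call is refused whole if a number of a shift passes 0.0417 or a number of a turn 7.16, either way. A call with a gripper value outside its range is refused whole. The fingers move at their own pace and stop on an object; the grip force is fixed at half the most. Time passes only in rows, so rows that do not move let the fingers close. It gives the time, the measured TCP pose, the force and the opening at its end, in the units of the state.
- manip.sense(): the state, without advancing time (a new reading comes with each control period).
- manip.grab_frame(name): name is "scene" or "top" or "wrist"; returns a dict with "image" (420x560x3 uint8, red, green, blue), "depth" (420x560 float32, m along the optical axis (not along the pixel's ray), 0 where there is no reading), "vertical_fov" (degrees; the focal length in pixels is half the picture's height over the tangent of half this angle, whatever the lens; pixels are square), "cx", "cy" (the principal point, pixels), "k1" (the pictures are not rectified: a ray, as slopes to the right and down, at radius r is drawn at 1 + k1 r^2 times it, then the intrinsics apply), "xyz" and "attitude" of the camera in the world; the wrist camera has in their place "tool_from_camera" (4x4, takes a point from camera to tool coordinates, whose origin is the TCP and whose axes are the tool frame's). Camera axes: x right, y up, looking along -z (the intrinsics and any distortion apply to the point x, -y, -z); pixel columns grow to the right and rows downward; lengths in m; the calibration is good to about 2 mm. A picture is of the moment at which its call begins: read the wrist's pose just before it.
- manip.hand_in(): hands the job in, once; it reports no verdict.
The state is a dict: "time": time; "joint_positions": joint angles; "dq": joint speeds; "joint_efforts": joint torques, N m; "ee_pos": TCP position; "eef_rot": TCP orientation; "ft_force": force on the tool from outside, world axes, zero at the start; "moment": the same for the moment, N m; "grip_width": opening from 0.0 (shut) to 1.0 (fully open).
Only numpy, scipy, OpenCV 4.12 (cv2) and the standard library are available. Lean on these libraries where they do the work, as an engineer would, in place of code of your own. Each camera call takes 0.05 s, during which the arm holds its last target.

TASK

Four fresh pastries have come out on the paper-lined baking sheet: a ring doughnut, a muffin, an eclair and a berry tart. Restock the display: set each one upright in the middle of the empty paper of the display tray that holds its own kind, the eclair lying straight across its tray like the ones behind it. Set them down rather than dropping them, let go of all of them, and leave the sugar dredger and the napkin holder as they stand.

Things in the scene. Friction and masses are not known exactly. Their poses are not given: they have to be found in the camera images.
- doughnut: Loose golden glazed ring doughnut, 64 mm across, 26 mm high, hole 12 mm (too small for a finger), about 45 g. Starts flat on the baking sheet. Origin: centre of its underside; z up. Grip it across its 64 mm.
- muffin: Loose dark chocolate muffin in a white pleated paper case, about 58 mm across (dome 61), 58 mm high, about 90 g. Starts upright on the baking sheet. Origin: centre of its underside; z up.
- eclair: Loose eclair: golden oblong bun with dark chocolate glaze and cream dots, 96 mm long (its x axis), 38 mm wide (its y axis), 39 mm high, about 75 g. Starts on the baking sheet with its length roughly along world x, up to 0.55 rad off. Origin: centre of its underside; z up. Grip it across its 38 mm width.
- tart: Loose straight-sided tart, golden crust filled with red berries, 64 mm across, crust 22 mm high, berries to 30 mm, about 80 g. Starts on the baking sheet. Origin: centre of its underside; z up.
- tray_doughnut: Fixed display tray with two golden ring doughnuts. All four trays: black floor, bright rim, 270 mm long (their x, away from the robot), 130 mm wide (y), floor 4 mm thick, rim 10 mm high. Origin: on the underside, right below the centre of the EMPTY white paper (round, scalloped, 95 mm) at the end near the robot, 50 mm from the outside of the near rim. The paper lies 4 mm above the origin.
- tray_muffin: Fixed display tray with two chocolate muffins in white cases; sizes, empty round paper and origin as tray_doughnut. In all four trays the two pastries shown are fixed, centred 98 mm and 178 mm beyond the origin along the tray's +x, and a blank price ticket 52 mm tall stands beyond the far rim.
- tray_eclair: Fixed display tray with two chocolate eclairs lying across it (length along the tray's y); sizes and origin as tray_doughnut, but its empty white paper is a rectangle, 60 mm along the tray's x by 116 mm along its y. The new eclair lies across too, length along the tray's y, either way round.
- tray_tart: Fixed display tray with two red berry tarts; sizes, empty round paper and origin as tray_doughnut.
- sugar_dredger: Bystander: loose steel sugar dredger with a handle, 62 mm across, 116 mm tall, standing beside the baking sheet. Origin: centre of its underside. The baking sheet is fixed: 530 mm long (about along world y), 162 mm wide, floor 3 mm above the counter, rim 20 mm high; the pastries stand along it in a row, about 125 mm apart, nearer the robot than the trays.
- napkin_block: Bystander: loose wooden holder with white paper napkins, 100 x 100 mm, 66 mm tall, standing to the other side. Origin: centre of its underside.
Things that resemble listed ones, but are neither listed nor needed, are in the scene too. Leave any pink or yellow look-alike of the muffin alone.

How it is judged:
By the outcome, as a careful person would: the job done as asked, in the order asked, and still so for the second after the job is handed in, with the robot touching nothing.
It also fails if it takes over 99 s, if anything falls off the work surface, if the arm or the gripper's body presses on something with over 40 N, if the wrist force passes 120 N, or if a joint passes its speed limit or range.

## Working session

There is one attempt and no reset: what is moved stays moved. The work goes in short steps, Python scripts to look and compute and a tool call to move; the robot and the scene stay as the last step left them, time stands still between calls to the robot, and variables do not carry over. Pictures are saved under pics/ and viewed, and the job is handed in when it is done.

Besides the shell and the picture viewer there is one more tool, called after "Request:" as name(argument=value, ...), one argument or row to a line, values as JSON. send_rows: Moves the arm, as the interface text tells. Its arguments: {"type":"object","properties":{"moves":{"type":"array"}},"required":["moves"]}

```bash
mkdir -p pics; python3 - <<'E'
from bench import manip
import cv2,numpy as np
s=manip.sense(); print(s['time'],s['ee_pos'],np.round(s['eef_rot'],3),s['grip_width'])
for n in ("scene","top","wrist"):
    f=manip.grab_frame(n); np.savez(n+'0.npz',**f)
    cv2.imwrite(f'pics/{n}0.png',f['image'][:,:,::-1])
    print(n,{k:v for k,v in f.items() if k not in('image','depth')})
E
```

```text
0.0 [ 0.24619417 -0.60096709  0.26284676] [[-0.925 -0.001  0.379]
 [-0.379  0.002 -0.925]
 [ 0.    -1.    -0.002]] 0.9989334496396522
scene {'vertical_fov': 43.156946900253594, 'cx': 281.74758606279244, 'cy': 205.73477434740244, 'k1': -0.08037381413627347, 'xyz': array([ 0.8930802 , -0.75877066,  1.34097651]), 'attitude': array([[ 0.87526709, -0.4040962 ,  0.26573253],
       [ 0.48363303,  0.73422203, -0.47646311],
       [-0.00256975,  0.54554952,  0.83807465]])}
top {'vertical_fov': 51.67317993202265, 'cx': 278.09520927272087, 'cy': 206.70472898979136, 'k1': -0.01168792421908469, 'xyz': array([0.25795978, 0.0094628 , 1.10567078]), 'attitude': array([[-0.0257733 ,  0.98382704, -0.17725711],
       [-0.99959224, -0.02318267,  0.01667101],
       [ 0.0122921 ,  0.1776145 ,  0.98402337]])}
wrist {'vertical_fov': 71.26762514476565, 'cx': 280.60021789000393, 'cy': 210.55514654243547, 'k1': -0.051019035373895114, 'tool_from_camera': array([[-1.65199896e-06, -9.62435311e-01, -2.71511090e-01,
        -6.89952959e-02],
       [ 2.07193040e-04,  2.71511084e-01, -9.62435290e-01,
        -1.21565973e-01],
       [ 9.99999979e-01, -5.78451502e-05,  1.98961361e-04,
         4.80073744e-04],
       [ 0.00000000e+00,  0.00000000e+00,  0.00000000e+00,
         1.00000000e+00]])}
```

View pics/scene0.png

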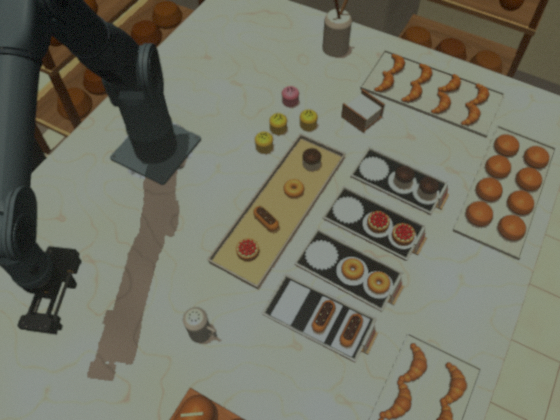

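View pics/top0.png

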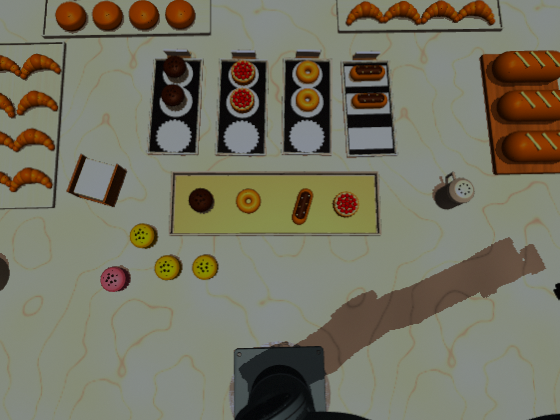

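View pics/wrist0.png

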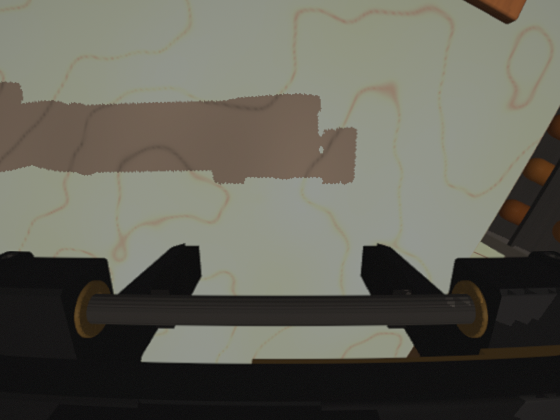

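```bash
cat > h.py <<'E'
import numpy as np,cv2
def K(f): 
    fl=210/np.tan(np.radians(f['vertical_fov'])/2); return fl
def rays(f,uv):
    fl=K(f); uv=np.asarray(uv,float).reshape(-1,2)
    d=(uv-[float(f['cx']),float(f['cy'])])/fl
    r=np.linalg.norm(d,axis=1); x=r.copy(); k=float(f['k1'])
    for _ in range(20): x=r/(1+k*x*x)
    s=np.where(r>1e-9,x/np.maximum(r,1e-9),1)[:,None]
    return d*s
def camdir(f,uv):
    s=rays(f,uv); return np.c_[s[:,0],-s[:,1],-np.ones(len(s))]
def pose(f,st=None):
    if 'xyz' in f: return np.array(f['attitude']),np.array(f['xyz'])
    T=np.array(f['tool_from_camera']); R=np.array(st['eef_rot'])
    return R@T[:3,:3], np.array(st['ee_pos'])+R@T[:3,3]
def onplane(f,uv,z,st=None):
    R,p=pose(f,st); d=camdir(f,uv)@R.T
    return p+d*((z-p[2])/d[:,2])[:,None]
def cloud(f,st=None):
    R,p=pose(f,st); v,u=np.mgrid[0:420,0:560]
    d=camdir(f,np.c_[u.ravel(),v.ravel()])*np.array(f['depth']).ravel()[:,None]
    return (d@R.T+p).reshape(420,560,3)
E
python3 - <<'E'
from h import *
for n in('top','scene'):
    f=dict(np.load(n+'0.npz')); f={k:(v if v.ndim else float(v)) for k,v in f.items()}
    C=cloud(f); im=f['image']; print(n)
    hsv=cv2.cvtColor(im,cv2.COLOR_RGB2HSV)
    sheet=(C[...,0]>.3)&(C[...,0]<.6)&(abs(C[...,1])<.32)&(f['depth']>0)
    # objects: above sheet
    m=(sheet&(C[...,2]>.016)).astype(np.uint8)
    nn,l,st,ce=cv2.connectedComponentsWithStats(m)
    for i in range(1,nn):
        if st[i,4]<60: continue
        P=C[l==i]; zt=np.percentile(P[:,2],98)
        T=P[P[:,2]>0.018]
        print(st[i].tolist(),ce[i].round(1),'ztop',zt.round(4),'bbox',P.min(0).round(3),P.max(0).round(3),'mid',((P.min(0)+P.max(0))/2).round(4))
    # papers: white
    w=((hsv[...,1]<60)&(hsv[...,2]>130)&(C[...,0]>.5)&(C[...,0]<.75)&(C[...,2]<.02)&(C[...,2]>-.01)).astype(np.uint8)
    nn,l,st,ce=cv2.connectedComponentsWithStats(w)
    for i in range(1,nn):
        if 200<st[i,4]<6000:
            P=C[l==i]; print('paper',st[i].tolist(),ce[i].round(1),onplane(f,ce[i],.004).round(4),P.mean(0).round(4))
E
```

```text
top
[169, 171, 213, 65, 1253] [275.5 200.7] ztop 0.0264 bbox [ 0.377 -0.271  0.016] [0.553 0.267 0.029] mid [ 0.4649 -0.0016  0.0224]
[189, 188, 26, 25, 493] [201.1 199.9] ztop 0.0628 bbox [0.442 0.154 0.016] [0.5   0.213 0.065] mid [0.4714 0.1836 0.0406]
[236, 189, 25, 24, 464] [248.2 200.4] ztop 0.0341 bbox [0.441 0.037 0.016] [0.502 0.098 0.038] mid [0.4715 0.0673 0.027 ]
[292, 188, 22, 37, 508] [302.4 205.9] ztop 0.0448 bbox [ 0.408 -0.098  0.019] [ 0.499 -0.043  0.049] mid [ 0.4533 -0.0708  0.0337]
[334, 191, 26, 26, 510] [346.1 203.6] ztop 0.036 bbox [ 0.425 -0.216  0.016] [ 0.489 -0.151  0.038] mid [ 0.4568 -0.1833  0.0271]
[143, 224, 14, 24, 230] [148.9 235.4] ztop 0.058 bbox [0.359 0.298 0.017] [0.414 0.32  0.061] mid [0.3865 0.3088 0.0387]
[155, 255, 26, 16, 325] [167.3 263.2] ztop 0.0601 bbox [0.3   0.235 0.017] [0.336 0.294 0.063] mid [0.3183 0.2643 0.0396]
[192, 255, 26, 15, 300] [204.6 262.6] ztop 0.0599 bbox [0.3   0.144 0.017] [0.334 0.204 0.063] mid [0.3171 0.1742 0.04  ]
paper [347, 99, 42, 15, 204] [366.4 109.5] [[ 0.7175 -0.2544  0.004 ]] [ 0.7174 -0.2543  0.0044]
[... 1629 characters left out ...]
 0.038] mid [ 0.456  -0.1827  0.0274]
paper [393, 40, 71, 34, 1008] [428.4  56.9] [[0.6281 0.8449 0.004 ]] [6.269e-01 8.492e-01 7.000e-04]
paper [383, 60, 37, 41, 631] [403.9  81. ] [[0.5947 0.6788 0.004 ]] [0.5951 0.6774 0.0062]
paper [409, 71, 42, 41, 653] [431.2  91.7] [[0.6993 0.6763 0.004 ]] [0.6996 0.6747 0.0065]
paper [361, 158, 27, 22, 454] [373.7 168.4] [[0.6553 0.2644 0.004 ]] [0.6554 0.2637 0.0051]
paper [334, 198, 29, 24, 537] [347.8 209.5] [[0.6488 0.0848 0.004 ]] [0.6488 0.0847 0.0043]
paper [306, 241, 31, 28, 632] [321.1 254.5] [[ 0.6469 -0.0893  0.004 ]] [ 0.6469 -0.0893  0.0043]
paper [272, 282, 37, 42, 819] [289.9 302.6] [[ 0.6388 -0.2606  0.004 ]] [ 0.6387 -0.2602  0.0038]
```

```bash
python3 - <<'E'
from h import *
im=cv2.imread('pics/top0.png')
cv2.imwrite('pics/top0c.png',cv2.resize(im[45:245,140:410],None,fx=2.9,fy=2.9,interpolation=cv2.INTER_CUBIC))
E
```

```text
(no output)
```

View pics/top0c.png

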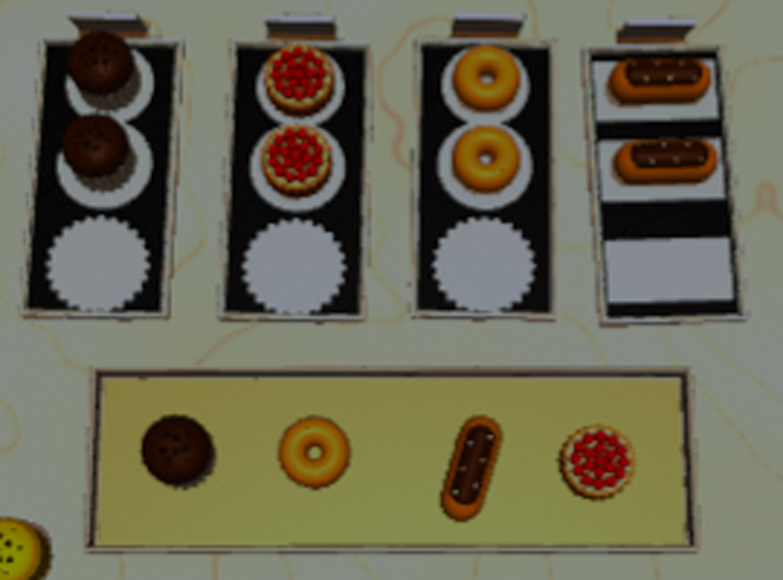

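```bash
python3 - <<'E'
from h import *
for n in('top','scene'):
    f=dict(np.load(n+'0.npz')); f={k:(v if v.ndim else float(v)) for k,v in f.items()}
    C=cloud(f); im=f['image']; hsv=cv2.cvtColor(im,cv2.COLOR_RGB2HSV)
    P=C[(C[...,2]>.02)&(C[...,0]>.39)&(C[...,0]<.52)&(C[...,1]<-.025)&(C[...,1]>-.12)]
    print(n,'eclair rect',cv2.minAreaRect(P[:,:2].astype(np.float32)*1000)); 
    c=P[:,:2]-P[:,:2].mean(0); w,v=np.linalg.eigh(c.T@c); print('yaw',np.degrees(np.arctan2(v[1,1],v[0,1])),P[:,:2].mean(0))
    ctr={'muf':(.6545,.264),'tart':(.648,.085),'dough':(.6455,-.089),'ecl':(.638,-.26)}
    for k,(x,y) in ctr.items():
        D=np.hypot(C[...,0]-x,C[...,1]-y)
        m=((D<.09)&(C[...,0]<x+.055)&(hsv[...,1]<70)&(hsv[...,2]>115)&(abs(C[...,1]-y)<.061)&(C[...,2]<.02)).astype(np.uint8)
        nn,l,st,ce=cv2.connectedComponentsWithStats(m); i=1+np.argmax(st[1:,4])
        cn=max(cv2.findContours((l==i).astype(np.uint8),0,1)[0],key=cv2.contourArea).reshape(-1,2)
        Q=onplane(f,cn,.004)[:,:2].astype(np.float32)*1000
        print(k,'rect',cv2.minAreaRect(Q),'circ',cv2.minEnclosingCircle(Q))
        # tray pastries: above .02
        t=(abs(C[...,1]-y)<.06)&(C[...,0]>x+.05)&(C[...,0]<x+.215)&(C[...,2]>.015)
        PP=C[t][:,:2]; 
        a=PP[PP[:,0]<x+.138].mean(0); b=PP[PP[:,0]>=x+.138].mean(0); print('   past',a.round(4),b.round(4),np.degrees(np.arctan2(*(b-a)[::-1])).round(1))
        # dark floor minrect
        dk=(abs(C[...,1]-y)<.075)&(C[...,0]>x-.06)&(C[...,0]<x+.22)&(hsv[...,2]<40)&(C[...,2]<.012)
        print('   floor',cv2.minAreaRect(C[dk][:,:2].astype(np.float32)*1000))
E
```

```text
top eclair rect ((453.08770751953125, -70.53392028808594), (37.899417877197266, 92.59355163574219), 71.72332000732422)
yaw 161.88165713171898 [ 0.45126799 -0.06957684]
muf rect ((652.3646240234375, 256.42510986328125), (102.8329086303711, 91.72744750976562), 88.70867919921875) circ ((642.4677734375, 254.25286865234375), 60.8314208984375)
   past [0.745 0.255] [0.8234 0.2517] -2.4
   floor ((740.8268432617188, 260.98712158203125), (120.9444580078125, 261.3957824707031), 87.45487213134766)
tart rect ((639.0607299804688, 82.02877807617188), (109.45852661132812, 88.83489227294922), 15.86493968963623) circ ((639.0499877929688, 70.34619903564453), 61.2859001159668)
   past [0.7421 0.0787] [0.8218 0.0755] -2.3
   floor ((734.6607666015625, 80.95394897460938), (120.70569610595703, 261.8740234375), 87.5416488647461)
dough rect ((643.509033203125, -96.99495697021484), (111.11514282226562, 93.13846588134766), 87.00166320800781) circ ((629.2045288085938, -96.05883026123047), 64.07083129882812)
   past [ 0.7397 -0.0941] [ 0.8194 -0.0972] -2.2
   floor ((732.1701049804688, -92.81330108642578), (11
[... 1187 characters left out ...]
77344), 86.15151977539062)
dough rect ((647.4535522460938, -88.24662017822266), (88.34404754638672, 86.40013885498047), 28.759798049926758) circ ((646.6365356445312, -88.54197692871094), 45.31057357788086)
   past [ 0.7452 -0.0967] [ 0.8258 -0.1012] -3.2
   floor ((757.2567138671875, -90.91981506347656), (110.5877914428711, 187.52914428710938), 89.8827133178711)
ecl rect ((638.4598388671875, -260.6764831542969), (58.843177795410156, 118.5407485961914), 0.5536336302757263) circ ((636.9929809570312, -260.5340270996094), 64.49800109863281)
   past [ 0.7382 -0.2644] [ 0.8177 -0.2631] 0.9
   floor ((736.9092407226562, -223.412353515625), (53.444786071777344, 94.50501251220703), 73.39017486572266)
```

Request:
send_rows(
  moves=[0.088,0,0,0,5.575,0.088,0,0,0,5.575,0.088,0,0,0,5.575,0.088,0,0,0,5.575,0.088,-0.012,0,-0.039,0,0.088,-0.012,0,-0.039,0,0.088,-0.012,0,-0.039,0,0.088,-0.012,0,-0.039,0,0.088,-0.012,0,-0.039,0,0.088,-0.012,0,-0.039,0,0.088,-0.012,0,-0.039,0,0.088,-0.012,0,-0.039,0,0.088,-0.012,0,-0.039,0,0.088,-0.012,0,-0.039,0,0.088,-0.012,0,-0.039,0,0.088,-0.012,0,-0.039,0,0.088,-0.012,0,-0.039,0,0.088,-0.012,0,-0.039,0,0.088,-0.012,0,-0.039,0,0.088,-0.012,0,-0.039,0],
)

```text
time: 1.82
ee_pos: [0.4387, 0.0243, 0.2638]
eef_rot: [[-1.0, 0.0, -0.001], [0.001, -0.0, -1.0], [-0.0, -1.0, 0.0]]
ft_force: [1.2, -0.6, 0.3]
grip_width: 1.0
```

```bash
cat > look.py <<'E'
import sys
from bench import manip
from h import *
def look(tag):
    s=manip.sense(); f=manip.grab_frame('wrist')
    cv2.imwrite(f'pics/{tag}.png',f['image'][:,:,::-1]); return s,f
E
python3 - <<'E'
from look import *
s,f=look('w1'); print(s['ee_pos'])
C=cloud(f,s); d=f['depth']>0
m=(d&(C[...,2]>.016)&(C[...,2]<.1)&(C[...,0]>.385)&(C[...,0]<.54)&(abs(C[...,1])<.25)).astype(np.uint8)
nn,l,st,ce=cv2.connectedComponentsWithStats(m)
for i in range(1,nn):
    if st[i,4]<150: continue
    P=C[l==i]; print(st[i].tolist(),ce[i].round(0),P.min(0).round(4),P.max(0).round(4),((P.min(0)+P.max(0))/2).round(4),cv2.minAreaRect(P[:,:2].astype(np.float32)*1000))
E
```

```text
[0.43865414 0.02433654 0.26381866]
[378, 101, 129, 6, 274] [456. 103.] [ 0.5364 -0.2497  0.0161] [ 0.54   -0.0915  0.0251] [ 0.5382 -0.1706  0.0206] ((538.2711181640625, -170.57333374023438), (158.23117065429688, 3.497267723083496), 89.90717315673828)
[220, 132, 51, 52, 2019] [245. 158.] [0.4409 0.0366 0.0161] [0.5036 0.0988 0.0336] [0.4723 0.0677 0.0248] ((472.33294677734375, 67.69572448730469), (62.1054801940918, 62.59046173095703), 89.1601333618164)
[117, 135, 59, 52, 2365] [145. 160.] [0.4423 0.1543 0.016 ] [0.5017 0.2121 0.0647] [0.472  0.1832 0.0403] ((472.60894775390625, 183.38336181640625), (59.48704147338867, 56.5228271484375), 23.664901733398438)
[332, 137, 49, 74, 2194] [356. 173.] [ 0.4079 -0.0961  0.0178] [ 0.4982 -0.0417  0.0449] [ 0.4531 -0.0689  0.0314] ((453.2921142578125, -69.15168762207031), (37.17841339111328, 94.21532440185547), 71.64159393310547)
[416, 145, 55, 52, 2151] [443. 171.] [ 0.4249 -0.2141  0.016 ] [ 0.4897 -0.1477  0.0362] [ 0.4573 -0.1809  0.0261] ((456.90264892578125, -181.56227111816406), (65.5440673828125, 64.68921661376953), 63.543907165527344)
[109, 219, 227, 8, 858] [202. 223.] [ 0.385  -0.0479  0.016 ] [0.3922 0.2499 0.0248] [0.3886 0.101  0.0204] ((386.0745544433594, 101.037353515625), (297.9418029785156, 6.118453502655029), 88.7085189819336)
```

View pics/w1.png

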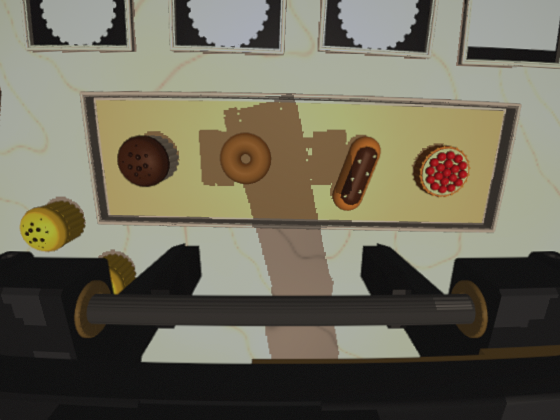

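Request:
send_rows(
  moves=[0.088,-0.0083,0,-0.0397,0,0.088,-0.0083,0,-0.0397,0,0.088,-0.0083,0,-0.0397,0,0.088,-0.0084,0,-0.0397,0,0.088,0,0,0,0,0.088,0,0.035,0,0,0.088,0,0.035,0,0,0.088,0,0.035,0,0,0.088,0,0.035,0,0,0.088,0,0.03,0,0,0.088,0,0.025,0,0,0.088,0,0.015,0,0,0.088,0,0.009,0,0,0.088,0,0.005,0,0,0.088,0,0,0,0],
)

```text
time: 3.12
ee_pos: [0.4718, 0.1809, 0.0393]
eef_rot: [[-1.0, -0.001, -0.0], [0.0, -0.0, -1.0], [0.001, -1.0, 0.0]]
ft_force: [0.7, 0.0, 0.3]
grip_width: 0.998
```

Request:
send_rows(
  moves=[0,0,0,0,0,0,0,0,0,0,0,0,0,0,0,0,0,0,0,0,0,0,0,0,0,0,0,0,0,0,0,0,0,0,0,0,0,0,0,0],
)

```text
time: 3.78
ee_pos: [0.4724, 0.1815, 0.0403]
eef_rot: [[-1.0, 0.001, -0.0], [0.0, 0.0, -1.0], [-0.001, -1.0, -0.0]]
ft_force: [-0.9, -0.0, 5.9]
grip_width: 0.652
```

Request:
send_rows(
  moves=[0,0,-0.01,0,0,0,0,-0.02,0,0,0,0,-0.03,0,0,0,0,-0.03,0,0,0,0,-0.03,0,0,0,-0.015,0,-0.007,0,0,-0.025,0,-0.0114,0,0,-0.025,0,-0.0114,0,0,-0.025,0,-0.0114,0,0,-0.025,0,-0.0114,0,0,-0.025,0,-0.0114,0,0,-0.025,0,-0.0114,0,0,-0.017,0,-0.007,0,0,0,0,0,0],
)

```text
time: 4.95
ee_pos: [0.6563, 0.2647, 0.1598]
eef_rot: [[-1.0, 0.002, -0.001], [0.001, 0.001, -1.0], [-0.002, -1.0, -0.001]]
ft_force: [0.3, 0.4, -1.1]
grip_width: 0.65
```

```bash
python3 - <<'E'
from look import *
s,f=look('w2'); print(s['ee_pos'],s['ft_force'],s['grip_width'])
C=cloud(f,s); hsv=cv2.cvtColor(f['image'],cv2.COLOR_RGB2HSV)
T=manip.grab_frame('top'); cv2.imwrite('pics/t2.png',T['image'][:,:,::-1])
E
```

```text
[0.65632812 0.26465314 0.15984379] [ 0.34002493  0.40056291 -1.08505937] 0.6498828300212001
```

View pics/w2.png

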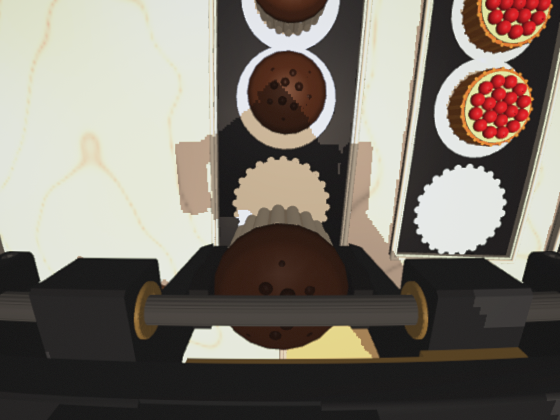

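```bash
python3 - <<'E'
from look import *
s,f=look('w2b')
print(onplane(f,[(234,200),(329,200),(281,156),(281,200)],.004,s).round(4))
print(onplane(f,[(461,165),(461,254),(415,210),(507,210)],.004,s).round(4))
print(onplane(f,[(287,50),(236,95),(334,95)],.004,s).round(4))
E
```

```text
[[0.655  0.3079 0.004 ]
 [0.6549 0.2154 0.004 ]
 [0.6973 0.2622 0.004 ]
 [0.6549 0.2622 0.004 ]]
[[0.6897 0.0892 0.004 ]
 [0.5968 0.0733 0.004 ]
 [0.6448 0.1291 0.004 ]
 [0.6447 0.0327 0.004 ]]
[[0.7881 0.257  0.004 ]
 [0.7513 0.3023 0.004 ]
 [0.7513 0.2149 0.004 ]]
```

```bash
python3 - <<'E'
from look import *
s,f=look('w2c')
im=f['image'];hsv=cv2.cvtColor(im,cv2.COLOR_RGB2HSV)
m=((hsv[...,1]<50)&(hsv[...,2]>150)).astype(np.uint8)
nn,l,st,ce=cv2.connectedComponentsWithStats(m)
i=l[212,461]; cn=max(cv2.findContours((l==i).astype(np.uint8),0,1)[0],key=cv2.contourArea).reshape(-1,2)
print(st[i]); Q=onplane(f,cn,.004,s)[:,:2].astype(np.float32)*1000
print(cv2.minEnclosingCircle(Q),cv2.fitEllipse(Q)); C=cloud(f,s); print(C[l==i].mean(0))
crop=im[140:300,200:540]; cv2.imwrite('pics/w2crop.png',cv2.resize(crop,None,fx=2.3,fy=2.3)[:,:,::-1])
T=manip.grab_frame('top')
for nm,(x,y) in {'tart':(.648,.085),'dough':(.6455,-.089)}.items():
    C=cloud(T); g=cv2.cvtColor(T['image'],cv2.COLOR_RGB2HSV)
    D=np.hypot(C[...,0]-x,C[...,1]-y)
    w=((D<.052)&(g[...,1]<70)&(g[...,2]>110)).astype(np.uint8)
    cn=max(cv2.findContours(w,0,1)[0],key=cv2.contourArea).reshape(-1,2)
    Q=onplane(T,cn,.004)[:,:2].astype(np.float32)*1000; print(nm,cv2.minEnclosingCircle(Q),cv2.fitEllipse(Q))
E
```

```text
[ 412  160   93   91 6160]
((646.8116455078125, 84.12342834472656), 47.80363082885742) ((646.8185424804688, 84.0639877319336), (91.09738159179688, 91.23692321777344), 15.842963218688965)
[0.64876673 0.08595686 0.00617658]Traceback (most recent call last):
  File "<stdin>", line 15, in <module>
ValueError: max() iterable argument is empty
```

View pics/w2crop.png

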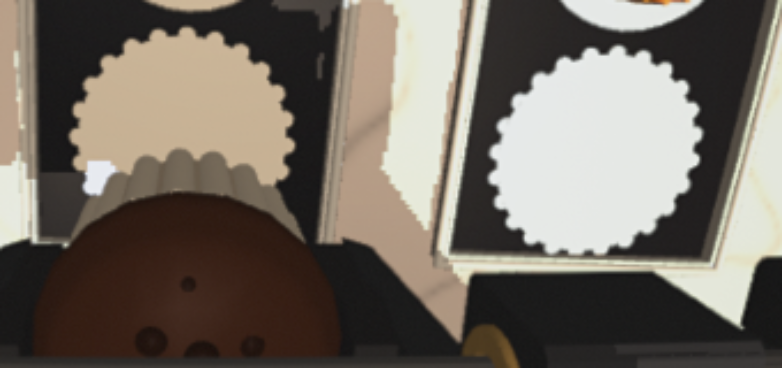

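Request:
send_rows(
  moves=[0,0.003,0.01,0.0015,0,0,0,0.025,0,0,0,0,0.03,0,0,0,0,0.025,0,0,0,0,0.015,0,0,0,0,0.008,0,0,0,0,0.003,0,0,0,0,0,0,0],
)

```text
time: 5.87
ee_pos: [0.651, 0.2621, 0.0438]
eef_rot: [[-1.0, 0.0, -0.0], [0.0, 0.0, -1.0], [-0.0, -1.0, -0.0]]
ft_force: [0.6, -0.1, -1.7]
grip_width: 0.647
```

Request:
send_rows(
  moves=[0,-0.001,0.001,0,0,0,0,0.001,0,0,0,0,0,0,0],
)

```text
time: 6.12
ee_pos: [0.6528, 0.2624, 0.0428]
eef_rot: [[-1.0, 0.002, -0.001], [0.001, 0.001, -1.0], [-0.002, -1.0, -0.001]]
ft_force: [0.4, -0.3, -0.5]
grip_width: 0.649
```

Request:
send_rows(
  moves=[0,0,0.001,0,0,0,0,0,0,0],
)

```text
time: 6.28
ee_pos: [0.6526, 0.2623, 0.0414]
eef_rot: [[-1.0, 0.001, -0.001], [0.001, 0.001, -1.0], [-0.001, -1.0, -0.001]]
ft_force: [0.2, -0.6, 1.0]
grip_width: 0.649
```

Request:
send_rows(
  moves=[0.062,0,0,0,0,0.066,0,0,0,0,0.072,0,0,0,0,0.078,0,0,0,0,0.078,0,0,0,0,0.078,0,-0.01,0,0,0.078,0,-0.03,0,0,0.078,0,-0.035,0,0,0.078,0,-0.035,0,0,0.088,0,-0.01,0,0,0.088,0,0,0,0],
)

```text
time: 7.2
ee_pos: [0.6542, 0.2632, 0.1655]
eef_rot: [[-1.0, 0.007, -0.001], [0.001, 0.003, -1.0], [-0.007, -1.0, -0.003]]
ft_force: [0.2, 0.5, 0.5]
grip_width: 0.99
```

```bash
python3 - <<'E'
from look import *
s,f=look('w3'); print(s['ee_pos'])
E
```

```text
[0.6542332  0.26320107 0.16550046]
```

View pics/w3.png

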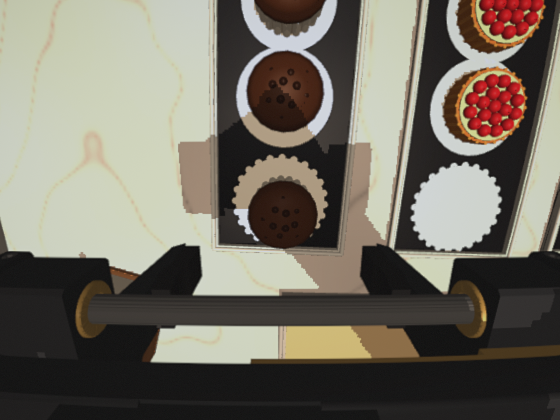

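Request:
send_rows(
  moves=[0.088,0.012,0,0.013,0,0.088,0.0226,0,0.0244,0,0.088,0.0226,0,0.0244,0,0.088,0.0226,0,0.0244,0,0.088,0.0226,0,0.0244,0,0.088,0.0226,0,0.0244,0,0.088,0.0226,0,0.0244,0,0.088,0.0226,0,0.0244,0,0.088,0.0108,0,0.0117,0,0.088,0,0,0,0,0.088,0,0.03,0,0,0.088,0,0.03,0,0,0.088,0,0.025,0,0,0.088,0,0.015,0,0,0.088,0,0.005,0,0,0.088,0,0,0,0],
)

```text
time: 8.58
ee_pos: [0.4699, 0.0673, 0.0539]
eef_rot: [[-1.0, -0.004, 0.001], [-0.001, -0.0, -1.0], [0.004, -1.0, 0.0]]
ft_force: [-0.2, -0.4, 0.2]
grip_width: 0.997
```

Request:
send_rows(
  moves=[0.088,-0.0015,0.01,0,0,0.088,0,0.008,0,0,0.088,0,0.003,0,0,0.088,0,0,0,0],
)

```text
time: 8.92
ee_pos: [0.4723, 0.0666, 0.0343]
eef_rot: [[-1.0, -0.001, -0.0], [0.0, -0.0, -1.0], [0.001, -1.0, 0.0]]
ft_force: [0.1, -0.0, -1.3]
grip_width: 1.0
```

Request:
send_rows(
  moves=[0.088,0,0.002,0,0,0,0,0,0,0,0,0,0,0,0,0,0,0,0,0,0,0,0,0,0,0,0,0,0,0,0,0,0,0,0,0,0,0,0,0],
)

```text
time: 9.58
ee_pos: [0.4726, 0.0667, 0.0329]
eef_rot: [[-1.0, 0.0, -0.0], [0.0, 0.0, -1.0], [-0.0, -1.0, -0.0]]
ft_force: [-0.7, -0.1, 4.1]
grip_width: 0.707
```

Request:
send_rows(
  moves=[0,0,-0.01,0,0,0,0,-0.02,0,0,0,0,-0.03,0,0,0,0,-0.03,0,0,0,0,-0.03,0,0,0,-0.012,0,0.011,0,0,-0.024,0,0.0216,0,0,-0.024,0,0.0216,0,0,-0.024,0,0.0216,0,0,-0.024,0,0.0216,0,0,-0.024,0,0.0216,0,0,-0.024,0,0.0216,0,0,-0.0165,0,0.015,0,0,0,0,0,0],
)

```text
time: 10.75
ee_pos: [0.6473, -0.0942, 0.1531]
eef_rot: [[-1.0, 0.002, -0.006], [0.006, -0.002, -1.0], [-0.002, -1.0, 0.002]]
ft_force: [-0.3, -1.0, -0.5]
grip_width: 0.704
```

```bash
python3 - <<'E'
from look import *
s,f=look('w4'); print(s['ee_pos'],s['ft_force'],s['grip_width'])
E
```

```text
[ 0.64729372 -0.09419266  0.15314945] [-0.27697771 -1.03289326 -0.50051002] 0.7037872609492288
```

View pics/w4.png

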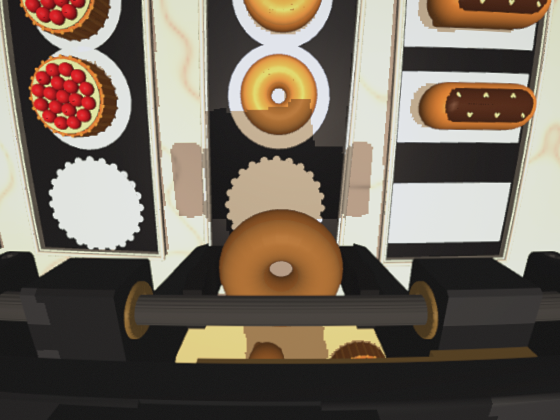

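```bash
python3 - <<'E'
from look import *
s,f=look('w4b'); print(s['ee_pos'],np.round(s['eef_rot'],4).tolist())
im=f['image'];hsv=cv2.cvtColor(im,cv2.COLOR_RGB2HSV)
m=((hsv[...,1]<50)&(hsv[...,2]>150)).astype(np.uint8)
nn,l,st,ce=cv2.connectedComponentsWithStats(m)
for u,v in((95,205),(450,215)):
    i=l[v,u]; cn=max(cv2.findContours((l==i).astype(np.uint8),0,1)[0],key=cv2.contourArea).reshape(-1,2)
    Q=onplane(f,cn,.004,s)[:,:2].astype(np.float32)*1000
    print(st[i],cv2.minEnclosingCircle(Q),cv2.minAreaRect(Q))
print(onplane(f,[(226,200),(325,200),(276,157)],.004,s).round(4))
E
```

```text
[ 0.64559753 -0.09145677  0.15283746] [[-1.0, 0.0005, -0.0038], [0.0038, -0.0006, -1.0], [-0.0005, -1.0, 0.0006]]
[  51  154   96   94 6531] ((646.7970581054688, 85.31671905517578), 47.80754089355469) ((647.452392578125, 85.15706634521484), (93.1068115234375, 95.17581176757812), 0.25589072704315186)
[  340     0   200   290 22949] ((694.2771606445312, -230.2252655029297), 142.142822265625) ((684.7503662109375, -237.36900329589844), (167.56707763671875, 265.8273010253906), 87.66777038574219)
[[ 0.6492 -0.0403  0.004 ]
 [ 0.6489 -0.1345  0.004 ]
 [ 0.6894 -0.0882  0.004 ]]
```

Request:
send_rows(
  moves=[0,0,0,0,0,0,0,0.02,0,0,0,0,0.03,0,0,0,0,0.025,0,0,0,0,0.02,0,0,0,0,0.01,0,0,0,0,0.005,0,0,0,0,0,0,0,0,0,0,0,0],
)

```text
time: 11.6
ee_pos: [0.6455, -0.0886, 0.0438]
eef_rot: [[-1.0, 0.001, 0.0], [-0.0, 0.0, -1.0], [-0.001, -1.0, -0.0]]
ft_force: [-0.7, -0.7, 0.0]
grip_width: 0.709
```

Request:
send_rows(
  moves=[0,0,0.005,0,0,0,0,0.002,0,0,0,0,0.001,0,0,0,0,0.0005,0,0,0,0,0,0,0],
)

```text
time: 12.02
ee_pos: [0.6449, -0.0891, 0.0343]
eef_rot: [[-1.0, 0.0, -0.0], [0.0, -0.0, -1.0], [-0.0, -1.0, 0.0]]
ft_force: [0.2, -0.6, -1.5]
grip_width: 0.707
```

Request:
send_rows(
  moves=[0,0,0.0007,0,0,0,0,0,0,0,0.066,0,0,0,0,0.07,0,0,0,0,0.073,0,0,0,0,0.073,0,0,0,0,0.073,0,-0.01,0,0,0.073,0,-0.03,0,0,0.073,0,-0.035,0,0,0.088,0,-0.035,0,0,0.088,0,-0.01,0,0,0.088,0,0,0,0,0.088,0,0,0,0],
)

```text
time: 13.1
ee_pos: [0.6449, -0.0892, 0.1538]
eef_rot: [[-1.0, 0.001, -0.0], [0.0, -0.0, -1.0], [-0.001, -1.0, 0.0]]
ft_force: [-0.8, -0.1, -0.6]
grip_width: 1.0
```

```bash
python3 - <<'E'
from look import *
s,f=look('w5'); print(s['ee_pos'])
E
```

```text
[ 0.64485008 -0.08915905  0.15381227]
```

View pics/w5.png

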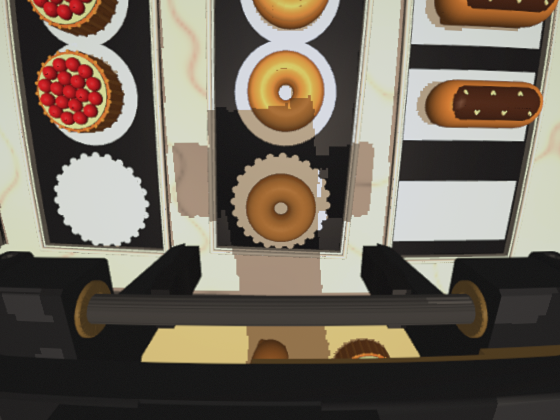

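Request:
send_rows(
  moves=[0.088,0.012,0,-0.001,0,0.088,0.024,0,-0.0024,0,0.088,0.024,0,-0.0024,0,0.088,0.024,0,-0.0024,0,0.088,0.024,0,-0.0024,0,0.088,0.024,0,-0.0024,0,0.088,0.024,0,-0.0024,0,0.088,0.024,0,-0.0024,0,0.088,0.0115,0,-0.0012,0,0.088,0,0,0,6.13,0.088,0,0,0,6.13,0.088,0,0,0,6.14,0.088,0,0.03,0,0,0.088,0,0.03,0,0,0.088,0,0.02,0,0,0.088,0,0.01,0,0,0.088,0,0,0,0,0.088,0,0,0,0],
)

```text
time: 14.65
ee_pos: [0.4527, -0.0698, 0.063]
eef_rot: [[-0.949, -0.002, -0.316], [0.316, 0.0, -0.949], [0.002, -1.0, 0.0]]
ft_force: [0.4, -0.5, 0.2]
grip_width: 1.002
```

Well placed over the eclair; down 31 mm and close.

Request:
send_rows(
  moves=[0.088,0,0.015,0,0,0.088,0,0.01,0,0,0.088,0,0.004,0,0,0.088,0,0.002,0,0,0.088,0,0,0,0],
)

```text
time: 15.07
ee_pos: [0.4534, -0.07, 0.0326]
eef_rot: [[-0.949, -0.0, -0.316], [0.316, -0.0, -0.949], [0.0, -1.0, 0.0]]
ft_force: [-0.6, 0.4, -0.4]
grip_width: 0.999
```

Request:
send_rows(
  moves=[0,0,0,0,0,0,0,0,0,0,0,0,0,0,0,0,0,0,0,0,0,0,0,0,0,0,0,0,0,0,0,0,0,0,0,0,0,0,0,0,0,0,0,0,0],
)

```text
time: 15.82
ee_pos: [0.4534, -0.07, 0.0325]
eef_rot: [[-0.949, 0.0, -0.316], [0.316, -0.0, -0.949], [-0.0, -1.0, 0.0]]
ft_force: [0.5, -0.4, 1.0]
grip_width: 0.427
```

Request:
send_rows(
  moves=[0,0,-0.01,0,0,0,0,-0.02,0,0,0,0,-0.03,0,0,0,0,-0.03,0,-3,0,0,-0.03,0,-7,0,0,0,0,-7,0,0,0,0,-7,0,0,0,0,-7,0,0,0,0,-7,0,0,0,0,-7,0,0,0,0,-7,0,0,0,0,-7,0,0,0,0,-7,0,0,0,0,-7,0,0,0,0,-7,0,0,0,0,-7,0,0,0,0,-7,0,0,0,0,-7,0,0,0,0,-7,0,0,0,0,0],
)

```text
time: 17.48
ee_pos: [0.453, -0.0703, 0.1528]
eef_rot: [[-0.003, -0.0, 1.0], [-1.0, -0.0, -0.003], [0.0, -1.0, -0.0]]
ft_force: [-0.1, -0.1, -0.9]
grip_width: 0.427
```

Request:
send_rows(
  moves=[0,0,0,0,-1,0,0.012,0,0.012,0,0,0.0235,0,0.023,0,0,0.0235,0,0.023,0,0,0.0235,0,0.023,0,0,0.0235,0,0.023,0,0,0.0235,0,0.023,0,0,0.0235,0,0.023,0,0,0.0235,0,0.0225,0,0,0.0135,0,0.0125,0,0,0,0,0,0,0,0,0,0,0],
)

```text
time: 18.48
ee_pos: [0.6402, -0.2583, 0.1521]
eef_rot: [[0.007, -0.001, 1.0], [-1.0, 0.0, 0.007], [-0.0, -1.0, -0.001]]
ft_force: [-0.2, -0.2, -1.3]
grip_width: 0.426
```

```bash
python3 - <<'E'
from look import *
s,f=look('w6'); print(s['ee_pos'],np.round(s['eef_rot'],3).tolist(),s['grip_width'])
E
```

```text
[ 0.6401735  -0.25832343  0.15209987] [[0.007, -0.001, 1.0], [-1.0, 0.0, 0.007], [-0.0, -1.0, -0.001]] 0.4260475681437216
```

View pics/w6.png

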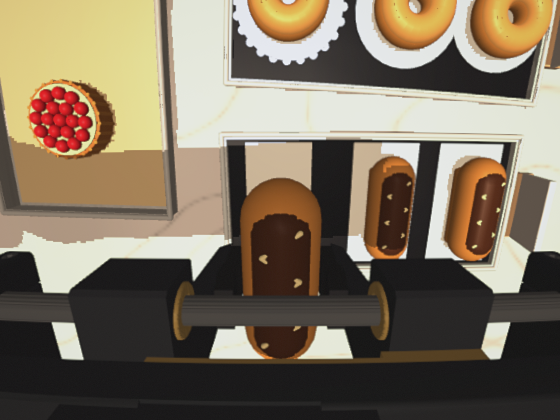

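```bash
python3 - <<'E'
from look import *
s,f=look('w6b'); print(s['ee_pos'])
im=f['image']; print([ (v,''.join('#' if im[v,u].sum()>200 else '.' for u in range(225,345,2))) for v in (146,155,165,172)])
print(onplane(f,[(247,142),(312,142),(280,143)],.004,s).round(4))
T=manip.grab_frame('top');sc=manip.grab_frame('scene')
for n,g in(('t6',T),('s6',sc)): cv2.imwrite(f'pics/{n}.png',cv2.resize(g['image'][40:250,140:420] if n=='t6' else g['image'][130:350,230:470],None,fx=2.6,fy=2.6)[:,:,::-1])
E
```

```text
[ 0.63979894 -0.25716346  0.15227036]
[(146, '##...#######################################................'), (155, '##.........#################################................'), (165, '##.........#################################................'), (172, '##.........#################################................')]
[[ 0.6083 -0.2002  0.004 ]
 [ 0.6669 -0.1997  0.004 ]
 [ 0.638  -0.2009  0.004 ]]
```

View pics/s6.png

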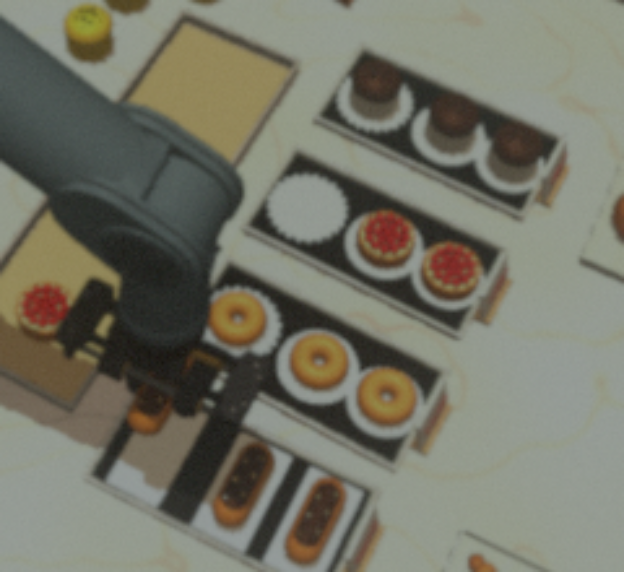

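Request:
send_rows(
  moves=[0,0.0015,0.015,-0.0015,0,0,0,0.03,0,0,0,0,0.03,0,0,0,0,0.02,0,0,0,0,0.012,0,0,0,0,0.005,0,0,0,0,0.003,0,0,0,0,0,0,0,0,0,0,0,0],
)

```text
time: 19.43
ee_pos: [0.6397, -0.2597, 0.0388]
eef_rot: [[0.01, 0.002, 1.0], [-1.0, -0.001, 0.01], [0.001, -1.0, 0.002]]
ft_force: [0.1, -0.8, -0.2]
grip_width: 0.426
```

Request:
send_rows(
  moves=[0,0,0.002,-0.0008,0,0,0,0.001,0,0,0,0,0.001,0,0,0,0,0,0,0],
)

```text
time: 19.77
ee_pos: [0.638, -0.2598, 0.0336]
eef_rot: [[0.01, 0.0, 1.0], [-1.0, -0.0, 0.01], [0.0, -1.0, 0.0]]
ft_force: [0.7, 0.1, -1.6]
grip_width: 0.428
```

Request:
send_rows(
  moves=[0,0,0.0005,0,0,0,0,0,0,0,0.041,0,0,0,0,0.045,0,0,0,0,0.048,0,0,0,0,0.048,0,0,0,0,0.048,0,-0.01,0,0,0.048,0,-0.03,0,0,0.048,0,-0.035,0,0,0.088,0,-0.035,0,0,0.088,0,-0.01,0,0,0.088,0,0,0,0,0.088,0,0,0,0],
)

```text
time: 20.85
ee_pos: [0.6379, -0.2598, 0.1533]
eef_rot: [[0.01, 0.0, 1.0], [-1.0, -0.001, 0.01], [0.001, -1.0, 0.0]]
ft_force: [-0.7, 0.5, -1.2]
grip_width: 0.825
```

```bash
python3 - <<'E'
from look import *
s,f=look('w7'); print(s['ee_pos'],np.round(s['eef_rot'],3).tolist())
C=cloud(f,s)
P=C[(C[...,2]>.016)&(C[...,2]<.06)&(C[...,0]>.4)&(C[...,0]<.53)&(C[...,1]>-.25)&(C[...,1]<-.12)]
print(P.min(0),P.max(0),(P.min(0)+P.max(0))/2)
E
```

```text
[ 0.63794136 -0.25980071  0.1532702 ] [[0.01, 0.0, 1.0], [-1.0, -0.001, 0.01], [0.001, -1.0, 0.0]]
[ 0.42402525 -0.21448223  0.01600827] [ 0.49024986 -0.14897289  0.03564286] [ 0.45713755 -0.18172756  0.02582556]
```

View pics/w7.png

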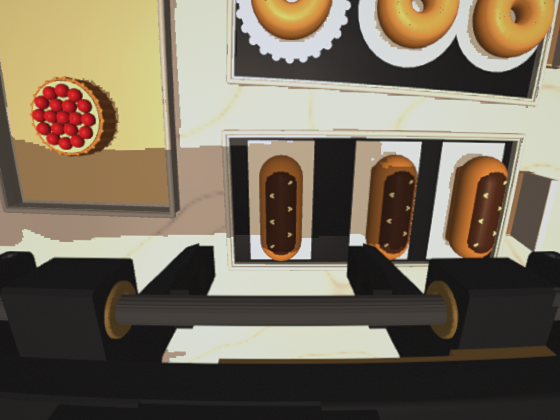

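Request:
send_rows(
  moves=[0.088,-0.006,0,-0.014,0,0.088,-0.012,0,-0.0278,0,0.088,-0.012,0,-0.0278,0,0.088,-0.012,0,-0.0278,0,0.088,-0.012,0,-0.0278,0,0.088,-0.012,0,-0.0278,0,0.088,-0.012,0,-0.0278,0,0.088,0,0,0,4,0.088,0,0,0,7,0.088,0,0,0,7,0.088,0,0,0,7,0.088,0,0,0,7,0.088,0,0,0,7,0.088,0,0,0,7,0.088,0,0,0,7,0.088,0,0,0,7,0.088,0,0,0,7,0.088,0,0,0,7,0.088,0,0,0,7,0.088,0,0,0,7],
)

```text
time: 22.57
ee_pos: [0.455, -0.1832, 0.1513]
eef_rot: [[-0.999, -0.003, 0.039], [-0.039, 0.001, -0.999], [0.003, -1.0, -0.001]]
ft_force: [-0.3, 0.1, 0.3]
grip_width: 0.998
```

Request:
send_rows(
  moves=[0.088,0,0,0,7,0.088,0,0,0,2.6,0.088,0,0.03,0,0,0.088,0,0.03,0,0,0.088,0,0.02,0,0,0.088,0,0.01,0,0,0.088,0,0,0,0,0.088,0,0,0,0],
)

```text
time: 23.23
ee_pos: [0.4558, -0.1832, 0.0625]
eef_rot: [[-0.993, -0.002, -0.122], [0.122, 0.001, -0.993], [0.002, -1.0, -0.0]]
ft_force: [-0.0, 0.0, 0.4]
grip_width: 0.997
```

Request:
send_rows(
  moves=[0.088,-0.001,0,-0.0012,-4.5,0.088,0,0.014,0,0,0.088,0,0.01,0,0,0.088,0,0.004,0,0,0.088,0,0.002,0,0,0.088,0,0,0,0],
)

```text
time: 23.73
ee_pos: [0.4575, -0.1824, 0.033]
eef_rot: [[-0.999, -0.0, -0.044], [0.044, -0.0, -0.999], [0.0, -1.0, 0.0]]
ft_force: [-0.5, -0.1, -0.3]
grip_width: 0.996
```

Request:
send_rows(
  moves=[0,0,0,0,0,0,0,0,0,0,0,0,0,0,0,0,0,0,0,0,0,0,0,0,0,0,0,0,0,0,0,0,0,0,0],
)

```text
time: 24.32
ee_pos: [0.4578, -0.1824, 0.0333]
eef_rot: [[-0.999, 0.0, -0.044], [0.044, -0.0, -0.999], [-0.0, -1.0, 0.0]]
ft_force: [-0.6, 0.2, 5.2]
grip_width: 0.724
```

Request:
send_rows(
  moves=[0,0,-0.01,0,0,0,0,-0.02,0,0,0,0,-0.03,0,0,0,0,-0.03,0,0,0,0,-0.03,0,0,0,-0.0089,0,-0.0138,0,0,-0.0178,0,-0.0275,0,0,-0.0178,0,-0.0275,0,0,-0.0178,0,-0.0275,0,0,-0.0178,0,-0.0275,0,0,-0.0178,0,-0.0275,0,0,-0.0178,0,-0.0275,0,0,-0.0178,0,-0.0275,0,0,-0.0178,0,-0.0275,0,0,-0.0178,0,-0.0275,0,0,-0.0089,0,-0.0138,0,0,0,0,0,0,0,0,0,0,0,0,0,0,0,0],
)

```text
time: 25.9
ee_pos: [0.6468, 0.0831, 0.1528]
eef_rot: [[-0.999, -0.001, -0.045], [0.045, -0.001, -0.999], [0.001, -1.0, 0.001]]
ft_force: [-0.0, -0.8, -0.7]
grip_width: 0.716
```

```bash
python3 - <<'E'
from look import *
s,f=look('w8'); print(s['ee_pos'],s['grip_width'])
E
```

```text
[0.64677849 0.08312009 0.15283659] 0.7164150432301343
```

View pics/w8.png

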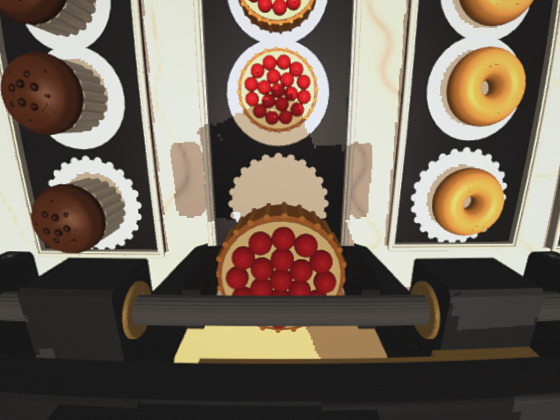

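Request:
send_rows(
  moves=[0,0,0.015,-0.001,0,0,0,0.03,0,0,0,0,0.03,0,0,0,0,0.02,0,0,0,0,0.012,0,0,0,0,0.005,0,0,0,0,0.003,0,0,0,0,0,0,0,0,0,0,0,0],
)

```text
time: 26.7
ee_pos: [0.6485, 0.0856, 0.0393]
eef_rot: [[-0.999, 0.002, -0.044], [0.044, 0.0, -0.999], [-0.002, -1.0, -0.0]]
ft_force: [-0.9, 0.2, -0.9]
grip_width: 0.719
```

Request:
send_rows(
  moves=[0,0.0007,0.002,0.0005,0,0,0,0.001,0,0,0,0,0.001,0,0,0,0,0,0,0],
)

```text
time: 27.03
ee_pos: [0.6471, 0.0852, 0.0344]
eef_rot: [[-0.999, 0.001, -0.044], [0.044, -0.0, -0.999], [-0.001, -1.0, 0.0]]
ft_force: [-0.3, -0.5, 1.0]
grip_width: 0.718
```

Request:
send_rows(
  moves=[0,0,0.0004,0,0,0,0,0,0,0,0.067,0,0,0,0,0.071,0,0,0,0,0.074,0,0,0,0,0.074,0,0,0,0,0.074,0,-0.01,0,0,0.074,0,-0.03,0,0,0.074,0,-0.035,0,0,0.088,0,-0.035,0,0,0.088,0.03,-0.03,0,0,0.088,0.04,-0.03,0,0,0.088,0.04,-0.01,0,0,0.088,0.04,0,0,0,0.088,0.03,0,0,0,0.088,0,0,0,0,0.088,0,0,0,0],
)

```text
time: 28.45
ee_pos: [0.4733, 0.0928, 0.209]
eef_rot: [[-0.999, 0.001, -0.043], [0.043, -0.001, -0.999], [-0.001, -1.0, 0.001]]
ft_force: [0.0, 0.2, 0.6]
grip_width: 0.998
```

```bash
python3 - <<'E'
from look import *
s,f=look('w9'); print(s['ee_pos'],s['time'])
C=cloud(f,s)
g={'scene':manip.grab_frame('scene'),'top':manip.grab_frame('top')}
for n,F in g.items(): cv2.imwrite(f'pics/{n}9.png',F['image'][:,:,::-1])
for n,CC in (('wrist',C),('scene',cloud(g['scene'])),('top',cloud(g['top']))):
    for k,(x,y) in {'muf':(.654,.263),'tart':(.647,.085),'dough':(.645,-.0885),'ecl':(.638,-.259)}.items():
        P=CC[(CC[...,2]>.014)&(CC[...,2]<.08)&(abs(CC[...,0]-x)<.043)&(abs(CC[...,1]-y)<.055)]
        if len(P)>100: print(n,k,((P.min(0)+P.max(0))/2).round(4),(P.max(0)-P.min(0)).round(3),np.percentile(P[:,2],98).round(3),cv2.minAreaRect(P[:,:2].astype(np.float32)*1000)[2])
E
```

```text
[0.47325972 0.09275219 0.20895168] 28.45
wrist muf [0.6455 0.2594 0.0401] [0.049 0.058 0.052] 0.063 9.228333473205566
wrist tart [0.636  0.0846 0.0254] [0.046 0.064 0.023] 0.035 87.71786499023438
wrist dough [ 0.6348 -0.0875  0.024 ] [0.045 0.06  0.02 ] 0.033 85.90257263183594
scene muf [0.6534 0.2571 0.041 ] [0.059 0.055 0.054] 0.066 2.395137071609497
scene tart [0.6465 0.0832 0.0281] [0.064 0.068 0.028] 0.038 24.452348709106445
scene dough [ 0.6394 -0.0889  0.0267] [0.074 0.068 0.024] 0.036 85.20886993408203
scene ecl [ 0.6387 -0.2607  0.0313] [0.039 0.096 0.032] 0.046 1.1407051086425781
top muf [0.6512 0.2663 0.0408] [0.058 0.044 0.053] 0.064 20.924392700195312
top dough [ 0.6437 -0.0909  0.0255] [0.063 0.061 0.021] 0.035 37.159297943115234
top ecl [ 0.6368 -0.2605  0.0322] [0.037 0.093 0.033] 0.046 89.3818359375
```

View pics/w9.png

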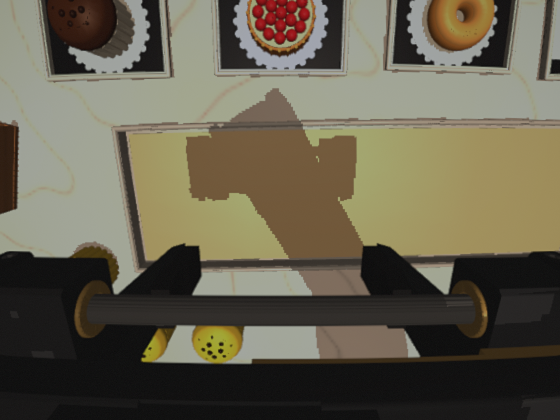

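View pics/scene9.png

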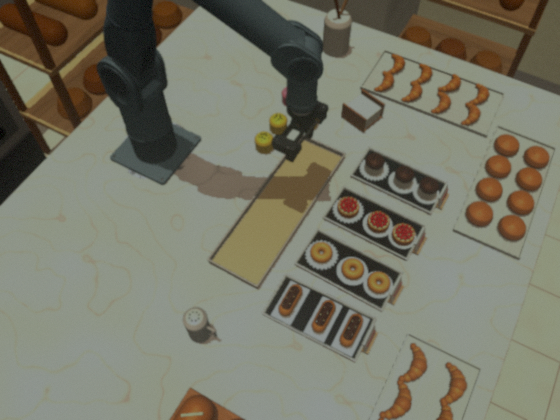

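Request:
send_rows(
  moves=[0.088,-0.012,0,-0.03,0,0.088,-0.012,0,-0.03,0,0.088,-0.012,0,-0.03,0,0.088,-0.012,0,-0.03,0,0.088,-0.012,0,-0.03,0,0.088,-0.012,0,-0.02,0,0.088,-0.012,0,-0.005,0,0.088,0,0,0,0,0.088,0,0,0,0,0.088,0,0,0,0],
)

```text
time: 29.43
ee_pos: [0.5658, 0.2629, 0.2075]
eef_rot: [[-0.999, -0.001, -0.045], [0.045, -0.001, -0.999], [0.001, -1.0, 0.001]]
ft_force: [-0.3, 0.4, 0.4]
grip_width: 0.996
```

```bash
python3 - <<'E'
from look import *
s,f=look('w10'); print(s['ee_pos'],s['time'])
C=cloud(f,s); im=f['image'];hsv=cv2.cvtColor(im,cv2.COLOR_RGB2HSV)
for k,(x,y) in {'muf':(.653,.263),'tart':(.647,.085),'muf2':(.751,.259)}.items():
    r=np.hypot(C[...,0]-x,C[...,1]-y)
    P=C[(C[...,2]>.014)&(C[...,2]<.08)&(r<.044)]
    D=P[P[:,2]>.04] if 'muf' in k else P
    print(k,((P.min(0)+P.max(0))/2).round(4),(P.max(0)-P.min(0)).round(3),'dome',((D.min(0)+D.max(0))/2).round(4))
T=manip.grab_frame('top'); cv2.imwrite('pics/top10.png',cv2.resize(T['image'][40:250,120:410],None,fx=2.7,fy=2.7)[:,:,::-1])
E
```

```text
[0.56581422 0.26287077 0.20752006] 29.4333
muf [0.6517 0.262  0.0548] [0.059 0.06  0.023] dome [0.6517 0.262  0.0548]
tart [0.6458 0.085  0.0254] [0.065 0.066 0.023] dome [0.6458 0.085  0.0254]
muf2 [0.7324 0.2602 0.0388] [0.023 0.058 0.049] dome [0.7324 0.2602 0.0518]
```

View pics/w10.png

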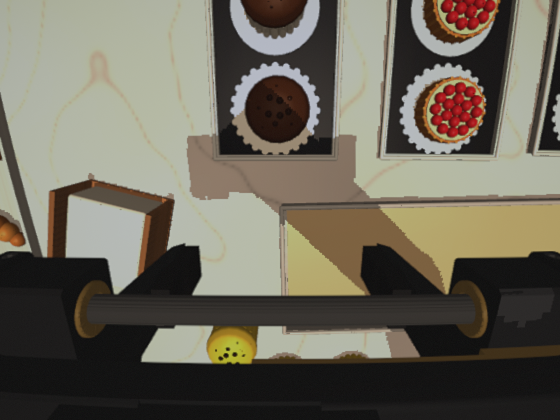

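View pics/top10.png

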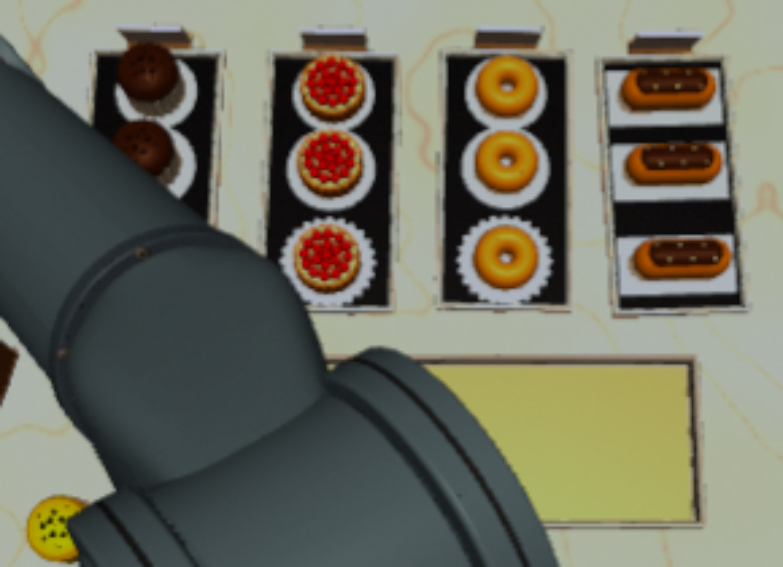

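```bash
python3 -c "
from bench import manip
print(manip.hand_in())"
```

```text
the job is handed in; nothing more can be done
None
```

All four pastries are upright on the empty paper of their own trays. I set each one down and let go of it, then handed the job in at about 29 s, with the arm clear of everything.

I compared their final positions with the paper centres in the camera images:

| Pastry | Offset from paper centre |
|---|---|
| Muffin | about 2 mm |
| Tart | about 1 mm |
| Doughnut | about 2 mm |
| Eclair | about 2 mm, lying across its tray to within about 1.5° |

- **Camera disagreements:** the cameras differed by 1–3 mm on these positions, about what the calibration allows. Two larger readings came from partial views: 6 mm across the tray for the muffin (scene camera) and 6 mm along it for the doughnut (scene camera). The wrist view for the muffin and the top view for the doughnut showed both centred.
- **Bystanders:** the final pictures show the sugar dredger and the napkin holder standing. I did not measure them for movement, but the gripper never went near them at low height.
- **Order:** the task gave no explicit order. I placed them as muffin, doughnut, eclair, tart, because the gripper body would have passed very close over the muffin while picking up the doughnut.

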